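# Put the spice jar in the rack hole that fits it

## Robot

A 6-joint arm with a two-finger parallel gripper is mounted at the origin on a cart in front of the work surface, level with it; the furniture and walls round the work are solid. World frame = base frame: x ahead of the robot, y to its left, z up, the work surface at z = 0. Lengths are in m, angles in degrees, forces in N, time in s.
With the tool pointing down it reaches from about 0.35 to 0.975 m from the base axis. Payload 17.4 kg.
Tool frame: the origin (TCP) lies on the centre line of the jaws, within the pads' length; the fingertips stand 19 mm ahead of it and the grasp point (between the pads) is the TCP; z points along the fingers, y is the line along which they close (so a half turn about z gives the same grasp; the last joint's range is limited). The gripper opens to 85 mm and grips with 20 to 120 N. Pads are 22 mm wide; open, the fingers measure 114 mm over their backs; the gripper's body (76 mm by 85 mm) begins 54 mm behind the grasp point. The pads swing forward as they close: fully open they stand 13 mm farther back than shut.
Start: joints at [-71.494, 6.646, 82.598, -0, 90.757, -2.166], TCP at [0.238, -0.632, 0.25] pointing down, gripper open.
Joint ranges: [-162.19, 162.19], [-47.58, 125.68], [4.15, 143.07], [-65.23, 245.23], [0.69, 171.88], [-170.13, 170.13]. Speed limits (degrees/s): [108.29, 108.29, 127.2, 180, 180, 180].

## Interface

Orientations are given as a 3x3 rotation matrix whose columns are the frame's x, y, z axes.
In Python, from rig import env gives the robot as it stands. The module is installed in compiled form; this text tells all that it offers.
- The arm moves only by the tool carry_out, never from a script. Its argument "commands" is a list of rows, each a list of 5 numbers: the finger opening in cm, from 0 to 8.54, then the shift along the tool's x, y, z in cm, then the turn about the tool's z in degrees. In form: [[jaw, x, y, z, roll], ...]. A call has 1 to 10 rows; each row is the pose to reach, as a shift and turn from the pose commanded when the call began, along the tool's axes at that moment; what a row does not reach only later rows make up. A row lasts 1/12 s, in which the tool goes at most 41.7 mm and 7.16 degrees, less where a joint would pass 70% of its speed; a pose out of reach is approached as far as the arm can. A call with a gripper value outside its range is refused whole. The fingers move at their own pace and stop on an object; "squeeze" is the grip in N (left out, the last holds). Time passes only in rows, so rows that repeat a pose let the fingers close. It gives the time, the measured TCP pose, the force, the opening and the grip force at its end, in the units of the state.
- env.state(): the state, without advancing time (a new reading comes with each control period).
- env.snapshot(name): name is "scene" or "top"; returns a dict with "pixels" (480x640x3 uint8, red, green, blue), "depth" (480x640 float32, m along the optical axis (not along the pixel's ray), 0 where there is no reading), "fov_y" (degrees; the focal length in pixels is half the picture's height over the tangent of half this angle, whatever the lens; pixels are square), "cx", "cy" (the principal point, pixels), "k1" (the pictures are not rectified: a ray, as slopes to the right and down, at radius r is drawn at 1 + k1 r^2 times it, then the intrinsics apply), "camera_from_world" (4x4, takes a point from world to camera coordinates). Camera axes: x right, y down, z forward; pixel columns grow to the right and rows downward; lengths in m; the calibration is good to about 2 mm. A picture is of the moment at which its call begins.
- env.job_done(): hands the job in; it is judged then, once.
The state is a dict: "t": time; "joints": joint angles; "dq": joint speeds; "joint_efforts": joint torques, N m; "position": TCP position; "tool_rot": TCP orientation; "contact_force": force on the tool from outside, world axes, zero at the start; "torque": the same for the moment, N m; "gripper_width": finger opening in m; "grasp_force": force on a finger pad.
Only numpy, scipy, OpenCV 4.12 (cv2) and the standard library are available. Lean on these libraries where they do the work, as an engineer would, in place of code of your own. Each camera call takes 0.05 s, during which the arm holds its last target. There are 200 camera calls.

## Task

Put the spice jar away in the wooden rack: stand it upright, right down on the bottom of the smallest hole it will go into, and let go. Keep the jar upright on the way, and leave the salt shaker and the glass jar standing where they are.

Things in the scene. Friction and masses are not known exactly. Their poses are not given: they have to be found in the camera images.
- spice_jar: spice jar to put away: white round jar with a coloured label and a dark brown cap, 41 mm in diameter all the way up and 105 mm tall, about 0.11 kg, loose, standing near the salt shaker and glass jar, in any order, on the sideboard. Origin: centre of its underside, z up. Rigid; grip it across the cap or upper body.
- rack: rack: pale wooden block, dark base and ends, 114 x 228 mm, 48 mm high, fixed, turned any way. Origin: centre of its underside, z up, y along its length. Three empty round holes in its top in a row at x = 0: 32 mm diameter at y = -81 mm, 54 mm at y = -24 mm, 80 mm at y = +57 mm. Each is blind, 30 mm deep (floor 18 mm above the sideboard), with a 4 mm chamfer at the mouth.
- salt_shaker: bystander: clear glass salt shaker with white salt and a grey-white top, 44 mm in diameter, 90 mm tall, loose. Origin: centre of its underside, z up.
- glass_jar: bystander: squat glass jar with pink contents and a yellow lid, 62 mm in diameter, 82 mm tall, loose. Origin: centre of its underside, z up.
Things that resemble listed ones, but are neither listed nor needed, are in the scene too. What is shaped like the spice_jar but purple or red is not meant.

How it is judged (in metres and radians):
At the end, for the whole second after the job is handed in: The spice jar stands in the 54 mm hole of the rack: its axis within 13 mm of the hole's along each rack axis, its underside within 8 mm of the hole's floor, tilted less than 10 degrees, at rest; the salt shaker and the glass jar stand upright within 40 mm of where they were (x of spice_jar in the frame of rack between -0.013 and 0.013 m and y of spice_jar in the frame of rack between -0.037 and -0.011 m and z of spice_jar in the frame of rack between 0.01 and 0.026 m and angle between spice_jar's own z axis and vertical below 0.17 rad and linear speed of spice_jar below 0.03 m/s and distance of each of salt_shaker, glass_jar from where it was at the start of the episode below 0.04 m and angle between each of salt_shaker, glass_jar's own z axis and vertical below 0.3 rad); the robot touches nothing.
It fails at once if the spice jar is tipped over (more than 45 degrees) (angle between spice_jar's own z axis and vertical above 0.79 rad).
It fails at once if the salt shaker is displaced by more than 40 mm or tipped by more than 30 degrees (distance of salt_shaker from where it was at the start of the episode above 0.04 m or angle between salt_shaker's own z axis and vertical above 0.52 rad).
It fails at once if the glass jar is displaced by more than 40 mm or tipped by more than 30 degrees (distance of glass_jar from where it was at the start of the episode above 0.04 m or angle between glass_jar's own z axis and vertical above 0.52 rad).
It also fails if it takes over 45 s, if anything falls off the work surface, if the arm or the gripper's body presses on something with over 40 N, if the wrist force passes 120 N, or if a joint passes its speed limit or range.

## Working session

There is one attempt and no reset: what is moved stays moved. The work goes in short steps, Python scripts to look and compute and a tool call to move; the robot and the scene stay as the last step left them, time stands still between calls to the robot, and variables do not carry over. Pictures are saved under pics/ and viewed, at most 10 in all, crops included, and the job is handed in when it is done.

Besides the shell and the picture viewer there is one more tool, called after "Emit:" as name([rows], argument=value, ...), one row to a line, values as JSON. carry_out: Moves the arm, as the interface text tells. Its arguments: {"type":"object","properties":{"commands":{"type":"array"},"squeeze":{"type":"number"}},"required":["commands"]}

```bash
mkdir -p pics; cat > h.py <<'E'
import numpy as np, cv2
from rig import env
def snap(n):
    s=env.snapshot(n); f=240/np.tan(np.radians(s["fov_y"]/2)); s["f"]=f
    v,u=np.mgrid[0:480,0:640].astype(float)
    x=(u-s["cx"])/f; y=(v-s["cy"])/f; a,b=x.copy(),y.copy()
    for _ in range(15):
        k=1+s["k1"]*(a*a+b*b); a,b=x/k,y/k
    d=np.stack([a,b,np.ones_like(a)],-1); T=s["camera_from_world"]; R,t=T[:3,:3],T[:3,3]
    s["o"]=-R.T@t; s["ray"]=d@R; s["P"]=s["o"]+s["ray"]*s["depth"][...,None]
    s["P"][s["depth"]==0]=np.nan
    return s
def onplane(s,u,v,z):
    r=s["ray"][int(round(v)),int(round(u))]; return s["o"]+r*(z-s["o"][2])/r[2]
E
python3 - <<'E'
from h import *
for n in("scene","top"):
    s=snap(n); cv2.imwrite(f"pics/{n}0.png",s["pixels"][...,::-1]); print(n,s["o"].round(3),s["ray"][240,320].round(3),s["k1"])
    np.savez(f"{n}0.npz",**{k:s[k] for k in("pixels","P","o","ray")})
print(env.state())
E
```

```text
scene [ 0.415 -0.352  0.717] [ 0.122  0.571 -0.812] -0.07097021183207139
top [0.389 0.14  0.885] [ 0.141  0.007 -0.99 ] -0.044881548386831026
{'t': 0.1, 'joints': array([-7.14918573e+01,  6.67117979e+00,  8.26310731e+01,  2.25865176e-05,
        9.07540880e+01, -2.16567317e+00]), 'dq': array([-0.11151402, -0.20111302, -0.09726956, -0.03435983, -0.01220442,
        0.04362097]), 'joint_efforts': array([ 2.81272158e-03, -7.33662486e+01, -6.33787465e+01,  4.98297527e-05,
        5.09386940e-03,  4.22006750e-06]), 'position': array([ 0.23825694, -0.63140815,  0.24964745]), 'tool_rot': array([[ 9.35605475e-01,  3.53047160e-01, -3.11775312e-04],
       [ 3.53047296e-01, -9.35605011e-01,  9.32600027e-04],
       [ 3.75532466e-05, -9.82617122e-04, -9.99999517e-01]]), 'contact_force': array([-0.70774051,  0.49908594, -0.15926618]), 'torque': array([-0.02274143,  0.0069337 ,  0.0279896 ]), 'grasp_force': 0.0, 'gripper_width': 0.08533769878473925}
```

View pics/scene0.png

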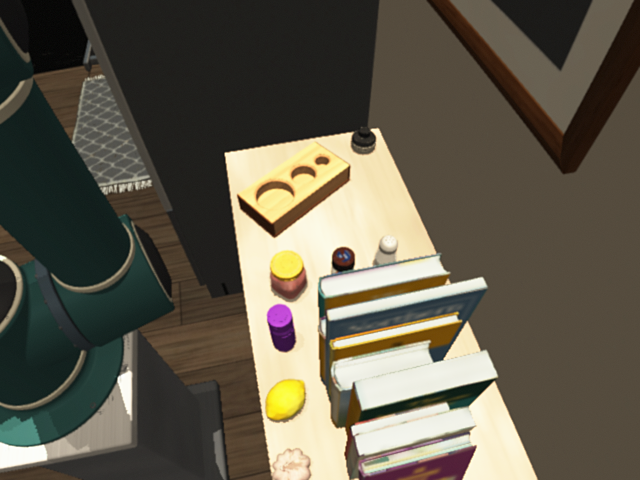

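View pics/top0.png

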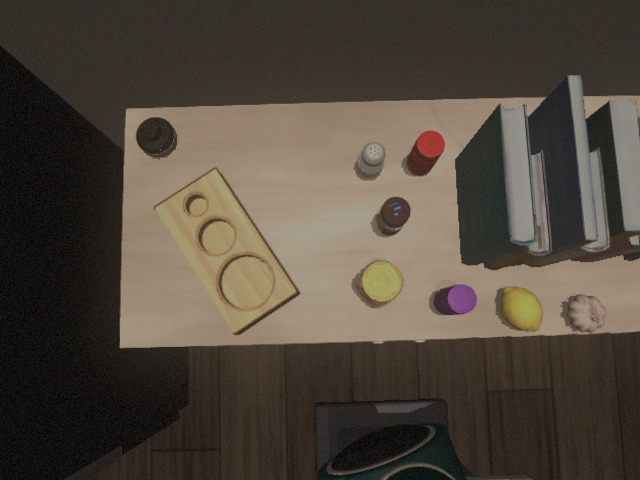

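The top view shows the spice jar's brown cap at (396,212), the salt shaker at (372,153) and the glass jar at (382,283). The red and purple decoys are at (428,145) and (461,299), with books to the right. The rack is at left, with its holes at (197,205), (217,238) and (247,282). The scene view agrees: cap at (343,258), 54 mm hole at (303,176).

```bash
python3 - <<'E'
from h import *
d=np.load("top0.npz"); P=d["P"]; hsv=cv2.cvtColor(d["pixels"],cv2.COLOR_RGB2HSV)
s={"ray":d["ray"],"o":d["o"]}
def circ(u,v,z,r,tol=.008):
    m=(abs(P[...,2]-z)<tol); m=np.nan_to_num(m).astype(np.uint8)
    w=np.zeros_like(m); cv2.circle(w,(u,v),r,1,-1); m&=w
    p=P[m>0]; (c,rad)=cv2.minEnclosingCircle(p[:,:2].astype(np.float32)); 
    vs,us=np.nonzero(m); (cp,rp)=cv2.minEnclosingCircle(np.stack([us,vs],1).astype(np.float32))
    print("  depth centre",np.round(c,4),"dia",round(2*rad,4),"n",len(p),"medz",np.median(p[:,2]).round(4),"ray",onplane(s,*cp,z).round(4))
for n,u,v,z,r in(("jar",396,210,.105,26),("salt",372,153,.090,24),("glass",382,283,.082,32),("red",428,145,.105,26),("purple",461,299,.105,26)):
    print(n); circ(u,v,z,r)
# rack top
m=np.nan_to_num(abs(P[...,2]-.048)<.006).astype(np.uint8); m[:, :120]=0; m[:,310:]=0; m[:160]=0; m[340:]=0
cs,h=cv2.findContours(m,cv2.RETR_CCOMP,cv2.CHAIN_APPROX_NONE)
for c,hh in zip(cs,h[0]):
    if cv2.contourArea(c)<200: continue
    q=np.array([onplane(s,*p,.048)[:2] for p in c[:,0]],np.float32)
    if hh[3]<0: print("rack",cv2.minAreaRect(q))
    else: print("hole",cv2.fitEllipse(q))
# books extent & anything else high
m=np.nan_to_num((P[...,2]>.06)&(P[...,0]>.25)); 
b=P[m&(np.arange(640)[None]>455)&(np.arange(480)[:,None]<272)]
print("books",b.min(0),b.max(0)); print("table z",np.median(P[200:300,310:350,2]))
# scene check: brown cap centre & hole
d2=np.load("scene0.npz");s2={"ray":d2["ray"],"o":d2["o"]}; P=d2["P"]
for n,u,v,z,r in(("jar",343,257,.105,14),("glass",287,265,.082,22),("salt",388,243,.09,12)): print("scene",n); circ(u,v,z,r)
print("hole54",onplane(s2,303,176,.048))
E
```

```text
jar
  depth centre [0.5385 0.0397] dia 0.041 n 676 medz 0.1055 ray [0.5381 0.0404 0.105 ]
salt
  depth centre [0.6295 0.0657] dia 0.0319 n 321 medz 0.0873 ray [0.6265 0.066  0.09  ]
glass
  depth centre [0.4432 0.0613] dia 0.0593 n 1333 medz 0.0823 ray [0.4436 0.0617 0.082 ]
red
  depth centre [ 0.6332 -0.0134] dia 0.0415 n 657 medz 0.1054 ray [ 0.6315 -0.0136  0.105 ]
purple
  depth centre [ 0.4153 -0.0441] dia 0.0411 n 728 medz 0.1057 ray [ 0.4144 -0.0435  0.105 ]
rack ((0.4990350902080536, 0.28689104318618774), (0.2270406186580658, 0.1114702895283699), 32.15217590332031)
hole ((0.4511610269546509, 0.2561489939689636), (0.0784316211938858, 0.07920756191015244), 127.87694549560547)
hole ((0.5189113616943359, 0.29826849699020386), (0.05348155274987221, 0.05487440526485443), 168.07688903808594)
hole ((0.566629946231842, 0.3286818861961365), (0.032634586095809937, 0.03316690772771835), 45.17949676513672)
books [ 0.46150857 -0.35210603  0.06004325] [ 0.74918073 -0.0177855   0.28713002]
table z nan
scene jar
  depth centre [0.5375 0.0398] dia 0.0419 n 425 medz 0.1042 ray [0.4762 0.1144 0.105 ]
scene glass
  depth centre [0.4419 0.0607] dia 0.0596 n 771 medz 0.0809 ray [0.4698 0.194  0.082 ]
scene salt
  depth centre [0.6282 0.0641] dia 0.0289 n 166 medz 0.086 ray [0.4986 0.0503 0.09  ]
hole54 [0.51777458 0.2900556  0.048     ]
```

```bash
python3 - <<'E'
from h import *
for n in("top0","scene0"):
    P=np.load(n+".npz")["P"].reshape(-1,3); P=P[np.isfinite(P).all(1)]
    p=P[(P[:,0]>.44)&(P[:,0]<.76)&(P[:,1]<.025)&(P[:,1]>-.4)&(P[:,2]>.03)]
    print(n,"rows y bins: n, maxz(99%), x range")
    for y in np.arange(.0,-.38,-.02):
        q=p[(p[:,1]<=y+.01)&(p[:,1]>y-.01)]
        if len(q)>5: print(round(y,2),len(q),np.percentile(q[:,2],[50,98]).round(3),np.percentile(q[:,0],[2,98]).round(3))
P=np.load("scene0.npz")["P"]
E
```

```text
top0 rows y bins: n, maxz(99%), x range
0.0 1878 [0.135 0.283] [0.614 0.748]
-0.02 1817 [0.142 0.282] [0.613 0.748]
-0.04 1357 [0.186 0.283] [0.639 0.748]
-0.06 1340 [0.187 0.282] [0.744 0.748]
-0.08 9265 [0.189 0.26 ] [0.471 0.747]
-0.1 3360 [0.238 0.275] [0.466 0.748]
-0.12 2316 [0.193 0.278] [0.462 0.748]
-0.14 9345 [0.241 0.283] [0.467 0.747]
-0.16 1976 [0.224 0.283] [0.467 0.748]
-0.18 1751 [0.172 0.278] [0.464 0.748]
-0.2 4862 [0.203 0.27 ] [0.473 0.748]
-0.22 3484 [0.234 0.272] [0.482 0.748]
-0.24 2132 [0.206 0.266] [0.471 0.748]
-0.26 1052 [0.151 0.236] [0.47  0.748]
-0.28 718 [0.124 0.203] [0.47  0.748]
-0.3 510 [0.1   0.167] [0.475 0.748]
-0.32 396 [0.071 0.129] [0.469 0.748]
-0.34 188 [0.059 0.093] [0.745 0.748]
-0.36 64 [0.042 0.061] [0.745 0.748]
scene0 rows y bins: n, maxz(99%), x range
0.0 3308 [0.4   0.524] [0.727 0.746]
-0.02 3665 [0.411 0.533] [0.727 0.746]
-0.04 4016 [0.422 0.543] [0.726 0.746]
-0.06 4275 [0.429 0.553] [0.726 0.746]
-0.08 5954 [0.289 0.557] [0.476 0.746]
-0.1 9212 [0.371 0.539] [0.472 0.746]
-0.12 4443 [0.355 0.489] [0.46  0.747]
-0.14 5806 [0.281 0.463] [0.464 0.746]
-0.16 10672 [0.239 0.434] [0.466 0.746]
-0.18 5152 [0.207 0.419] [0.466 0.746]
-0.2 4830 [0.23  0.397] [0.463 0.746]
-0.22 5765 [0.232 0.373] [0.48  0.746]
-0.24 6897 [0.22 0.35] [0.48  0.746]
-0.26 4468 [0.204 0.332] [0.468 0.746]
-0.28 5158 [0.201 0.311] [0.468 0.746]
-0.3 4596 [0.187 0.292] [0.474 0.746]
-0.32 2521 [0.159 0.275] [0.547 0.746]
-0.34 1874 [0.173 0.257] [0.743 0.746]
-0.36 1355 [0.177 0.239] [0.743 0.746]
```

Emit:
carry_out([
  [8.5,0,0,-4,0],
  [8.5,0,0,-8,0],
  [8.5,0,0,-12,0],
  [8.5,1,-1,-15,0],
  [8.5,3.5,-3.5,-16,0],
  [8.5,6.2,-6.2,-16,0],
  [8.5,9,-9,-16,0],
  [8.5,11.8,-11.8,-16,0],
  [8.5,14.6,-14.6,-16,0],
  [8.5,17.4,-17.4,-16,0],
], squeeze=40)

```text
t: 0.93
position: [0.3399, -0.4055, 0.41]
tool_rot: [[0.936, 0.353, -0.0], [0.353, -0.936, 0.0], [-0.0, -0.0, -1.0]]
contact_force: [0.2, 0.3, 0.2]
gripper_width: 0.085
grasp_force: 0.0
```

Emit:
carry_out([
  [8.5,2.9,-2.9,0,0],
  [8.5,5.8,-5.8,0,0],
  [8.5,8.7,-8.7,0,0],
  [8.5,11.6,-11.6,0,0],
  [8.5,14.5,-14.5,0,0],
  [8.5,17.4,-17.4,0,0],
  [8.5,20.3,-20.3,0,0],
  [8.5,23.2,-23.2,0,0],
  [8.5,26.1,-26.1,0,0],
  [8.5,29,-29,0,0],
])

```text
t: 1.77
position: [0.5088, -0.0315, 0.4102]
tool_rot: [[0.936, 0.353, 0.0], [0.353, -0.936, -0.0], [0.0, 0.0, -1.0]]
contact_force: [0.4, -1.4, 0.0]
gripper_width: 0.085
grasp_force: 0.0
```

Emit:
carry_out([
  [8.5,2.7,-2.8,0,0],
  [8.5,5.4,-5.7,0,0],
  [8.5,5.4,-5.7,0,0],
  [8.5,5.4,-5.7,0,0],
  [8.5,5.4,-5.7,0,0],
])

```text
t: 2.18
position: [0.5389, 0.0387, 0.41]
tool_rot: [[0.935, 0.354, -0.001], [0.354, -0.935, -0.0], [-0.001, -0.0, -1.0]]
contact_force: [0.4, -0.4, 0.3]
gripper_width: 0.085
grasp_force: 0.0
```

Emit:
carry_out([
  [8.5,0,0,4,0],
  [8.5,0,0,8,0],
  [8.5,0,0,12,0],
  [8.5,0,0,16,0],
  [8.5,0,0,20,0],
  [8.5,0,0,23,0],
  [8.5,0,0,26,0],
  [8.5,0,0,26,0],
])

```text
t: 2.85
position: [0.5365, 0.0374, 0.1446]
tool_rot: [[0.936, 0.351, -0.007], [0.351, -0.936, -0.0], [-0.007, -0.002, -1.0]]
contact_force: [-0.5, 0.1, -2.1]
gripper_width: 0.0847
grasp_force: 0.0
```

Emit:
carry_out([
  [8.5,0,0,1.5,0],
  [8.5,0,0,3,0],
  [8.5,0,0,4.5,0],
  [8.5,0,0,6.3,0],
  [8.5,0,0,6.5,0],
  [8.5,0,0,6.5,0],
])

```text
t: 3.35
position: [0.5391, 0.0381, 0.0862]
tool_rot: [[0.936, 0.352, -0.0], [0.352, -0.936, -0.0], [-0.0, -0.0, -1.0]]
contact_force: [-0.4, 0.1, 0.2]
gripper_width: 0.0849
grasp_force: 0.0
```

Emit:
carry_out([
  [6,0,-0.2,0,0],
  [5,0,-0.2,0,0],
  [4.5,0,-0.2,0,0],
  [4,0,-0.2,0,0],
  [3.6,0,-0.2,0,0],
  [3.6,0,-0.2,0,0],
  [3.6,0,-0.2,0,0],
  [3.6,0,-0.2,0,0],
  [3.6,0,-0.2,0,0],
  [3.6,0,-0.2,0,0],
])

```text
t: 4.18
position: [0.5389, 0.0405, 0.0865]
tool_rot: [[0.936, 0.353, 0.002], [0.353, -0.936, -0.0], [0.002, 0.001, -1.0]]
contact_force: [0.3, -1.9, 6.8]
gripper_width: 0.0397
grasp_force: 40.0
```

Emit:
carry_out([
  [3.6,0,0,-1,0],
  [3.6,0,0,-3,0],
  [3.6,0,0,-5,0],
  [3.6,0,0,-7.5,0],
  [3.6,0,0,-10,0],
  [3.6,0,0,-12,0],
  [3.6,0,0,-12,0],
  [3.6,0,0,-12,0],
])

```text
t: 4.85
position: [0.5385, 0.0407, 0.2067]
tool_rot: [[0.936, 0.353, 0.002], [0.353, -0.936, 0.0], [0.002, 0.001, -1.0]]
contact_force: [-0.4, -0.1, -2.4]
gripper_width: 0.0396
grasp_force: 40.6
```

```bash
python3 - <<'E'
from h import *
s=snap("scene"); cv2.imwrite("pics/scene1.png",cv2.resize(s["pixels"][120:320,200:460,::-1],None,fx=2.5,fy=2.5)); st=env.state()
print(st["position"],st["gripper_width"],st["grasp_force"],st["contact_force"])
E
```

```text
[0.53815253 0.04069284 0.2053388 ] 0.03920579750335662 40.55946908367332 [-0.79233502 -0.45290277 -2.98090699]
```

View pics/scene1.png

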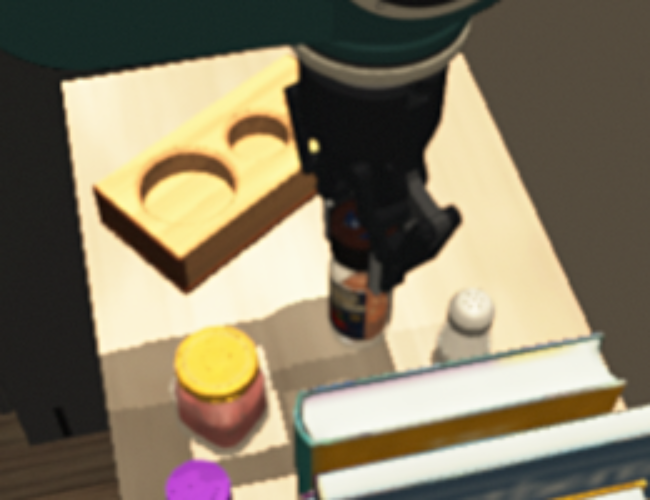

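The crop shows the jar hanging upright in the fingers (crop 360,275). The glass jar (218,385) and salt shaker (467,325) are undisturbed.

Emit:
carry_out([
  [3.6,0.5,-1.8,0,0],
  [3.6,1.4,-5,0,0],
  [3.6,2.5,-8.5,0,0],
  [3.6,3.5,-12,0,0],
  [3.6,4.5,-15.5,0,0],
  [3.6,5.5,-19,0,0],
  [3.6,6.4,-22,0,0],
  [3.6,7.0,-24,0,0],
  [3.6,7.25,-24.8,0,0],
  [3.6,7.25,-24.8,0,0],
])

```text
t: 5.73
position: [0.5179, 0.2994, 0.2038]
tool_rot: [[0.935, 0.355, -0.002], [0.355, -0.935, -0.001], [-0.002, 0.0, -1.0]]
contact_force: [0.3, 0.3, -0.6]
gripper_width: 0.0398
grasp_force: 40.7
```

Emit:
carry_out([
  [3.6,0,0,0,0],
  [3.6,0,0,0,0],
  [3.6,0,0,0,0],
  [3.6,0,0,0,0],
])

```text
t: 6.07
position: [0.5188, 0.2972, 0.2054]
tool_rot: [[0.936, 0.352, 0.0], [0.352, -0.936, -0.0], [0.0, 0.0, -1.0]]
contact_force: [0.1, 0.3, -1.9]
gripper_width: 0.0399
grasp_force: 40.7
```

```bash
python3 - <<'E'
from h import *
st=env.state(); print(st["position"],st["contact_force"],st["gripper_width"])
for n in("top","scene"):
    s=snap(n); c=s["pixels"][130:350,130:330] if n=="top" else s["pixels"][60:280,200:400]
    cv2.imwrite(f"pics/{n}2.png",cv2.resize(c[...,::-1],None,fx=2.5,fy=2.5)); np.savez(f"{n}2.npz",**{k:s[k] for k in("pixels","P","o","ray")})
a,b=cv2.imread("pics/top2.png"),cv2.imread("pics/scene2.png"); cv2.imwrite("pics/both2.png",cv2.resize(np.hstack([a,b]),(800,440)))
E
```

```text
[0.51884134 0.29724987 0.20539554] [ 0.07621192  0.29832162 -1.86297999] 0.03987897843501737
```

View pics/both2.png

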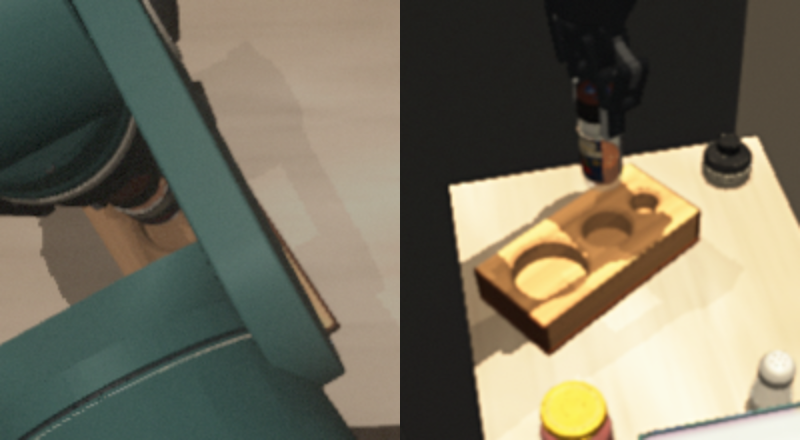

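The left half (top view) is covered by the arm. The right half shows the jar hung over the rack near (600,140). Next I'll measure its axis from the scene depth.

```bash
python3 - <<'E'
from h import *
from scipy.optimize import least_squares
P=np.load("scene2.npz")["P"].reshape(-1,3); P=P[np.isfinite(P).all(1)]
p=P[(np.hypot(P[:,0]-.519,P[:,1]-.298)<.035)&(P[:,2]>.1)&(P[:,2]<.19)]
for z in np.arange(.11,.19,.01):
    q=p[abs(p[:,2]-z)<.005]
    if len(q)>15:
        r=least_squares(lambda c:np.hypot(q[:,0]-c[0],q[:,1]-c[1])-.0205,[.519,.3],loss="soft_l1",f_scale=.002)
        print(round(z,3),len(q),r.x.round(4),np.sqrt(np.mean(r.fun**2)).round(4))
E
```

```text
0.12 42 [0.519 0.297] 0.0009
0.13 76 [0.5186 0.2964] 0.0011
0.14 79 [0.5184 0.2966] 0.001
0.15 90 [0.5183 0.2964] 0.0008
0.16 85 [0.5184 0.2967] 0.0008
0.17 93 [0.5185 0.2969] 0.0008
0.18 76 [0.5183 0.2972] 0.0009
```

Emit:
carry_out([
  [3.6,0,-0.15,1.5,0],
  [3.6,0,-0.15,3.5,0],
  [3.6,0,-0.15,5,0],
  [3.6,0,-0.15,6,0],
  [3.6,0,-0.15,7,0],
  [3.6,0,-0.15,8,0],
  [3.6,0,-0.15,9,0],
  [3.6,0,-0.15,9.6,0],
  [3.6,0,-0.15,9.7,0],
  [3.6,0,-0.15,9.7,0],
])

```text
t: 7.0
position: [0.518, 0.2997, 0.1081]
tool_rot: [[0.936, 0.353, -0.0], [0.353, -0.936, -0.0], [-0.0, -0.0, -1.0]]
contact_force: [0.0, -0.1, -1.2]
gripper_width: 0.0398
grasp_force: 40.7
```

Emit:
carry_out([
  [3.6,0,0,0.1,0],
  [3.6,0,0,0.2,0],
  [3.6,0,0,0.3,0],
  [3.6,0,0,0.3,0],
  [3.6,0,0,0.3,0],
])

```text
t: 7.42
position: [0.5181, 0.2997, 0.1054]
tool_rot: [[0.936, 0.353, 0.0], [0.353, -0.936, 0.0], [0.0, -0.0, -1.0]]
contact_force: [-0.5, -0.2, -1.9]
gripper_width: 0.0398
grasp_force: 40.7
```

No contact yet, so I'll lower it a few more millimetres.

Emit:
carry_out([
  [3.6,0,0,0.1,0],
  [3.6,0,0,0.1,0],
  [3.6,0,0,0.2,0],
  [3.6,0,0,0.2,0],
])

```text
t: 7.75
position: [0.5185, 0.2999, 0.1044]
tool_rot: [[0.936, 0.353, 0.001], [0.353, -0.936, 0.001], [0.001, -0.0, -1.0]]
contact_force: [-2.1, -1.6, 8.9]
gripper_width: 0.04
grasp_force: 41.3
```

Contact came at the expected height: 8.9 N upward with the TCP at z = 0.1044. Releasing now.

Emit:
carry_out([
  [4.2,0,0,0,0],
  [4.6,0,0,0,0],
  [5.2,0,0,0,0],
  [6,0,0,0,0],
  [7,0,0,0,0],
  [8,0,0,0,0],
  [8.5,0,0,0,0],
  [8.5,0,0,0,0],
  [8.5,0,0,0,0],
])

```text
t: 8.5
position: [0.5181, 0.2996, 0.1033]
tool_rot: [[0.936, 0.353, -0.0], [0.353, -0.936, -0.0], [-0.0, -0.0, -1.0]]
contact_force: [0.4, 0.3, 0.0]
gripper_width: 0.085
grasp_force: 0.0
```

Emit:
carry_out([
  [8.5,0,0,-1,0],
  [8.5,0,0,-3,0],
  [8.5,0,0,-6,0],
  [8.5,0,0,-10,0],
  [8.5,0,0,-14,0],
  [8.5,0,0,-18,0],
  [8.5,0,0,-22,0],
  [8.5,0,0,-22,0],
])

```text
t: 9.17
position: [0.5187, 0.3, 0.3333]
tool_rot: [[0.936, 0.353, 0.01], [0.353, -0.936, 0.005], [0.011, -0.001, -1.0]]
contact_force: [0.4, 0.9, 0.3]
gripper_width: 0.0851
grasp_force: 0.0
```

```bash
python3 - <<'E'
from h import *
from scipy.optimize import least_squares
st=env.state(); print(st["t"],st["position"],st["contact_force"],st["gripper_width"])
s=snap("scene"); cv2.imwrite("pics/scene3.png",cv2.resize(s["pixels"][100:320,200:460,::-1],None,fx=2.5,fy=2.5))
P=s["P"].reshape(-1,3); P=P[np.isfinite(P).all(1)]
p=P[(np.hypot(P[:,0]-.519,P[:,1]-.298)<.035)&(P[:,2]>.053)&(P[:,2]<.2)]
print("top z",np.percentile(p[:,2],[90,98]))
for z in np.arange(.06,.12,.01):
    q=p[abs(p[:,2]-z)<.005]
    if len(q)>15:
        r=least_squares(lambda c:np.hypot(q[:,0]-c[0],q[:,1]-c[1])-.0205,[.519,.3],loss="soft_l1",f_scale=.002); print(round(z,3),r.x.round(4))
for n,x,y,z in(("salt",.629,.065,.088),("glass",.443,.061,.082)):
    q=P[(np.hypot(P[:,0]-x,P[:,1]-y)<.05)&(abs(P[:,2]-z)<.008)]
    print(n,cv2.minEnclosingCircle(q[:,:2].astype(np.float32)),len(q))
E
```

```text
9.1667 [0.51874907 0.30002761 0.3333053 ] [0.41982063 0.94978101 0.31550157] 0.08505238517334604
top z [0.12220186 0.12334514]
0.06 [0.5175 0.3   ]
0.07 [0.5174 0.2986]
0.08 [0.518  0.2982]
0.09 [0.5189 0.299 ]
0.1 [0.5189 0.2994]
0.11 [0.5189 0.2987]
salt ((0.6274951696395874, 0.06360932439565659), 0.015621638856828213) 192
glass ((0.4427525997161865, 0.06104066222906113), 0.03010515682399273) 766
```

View pics/scene3.png

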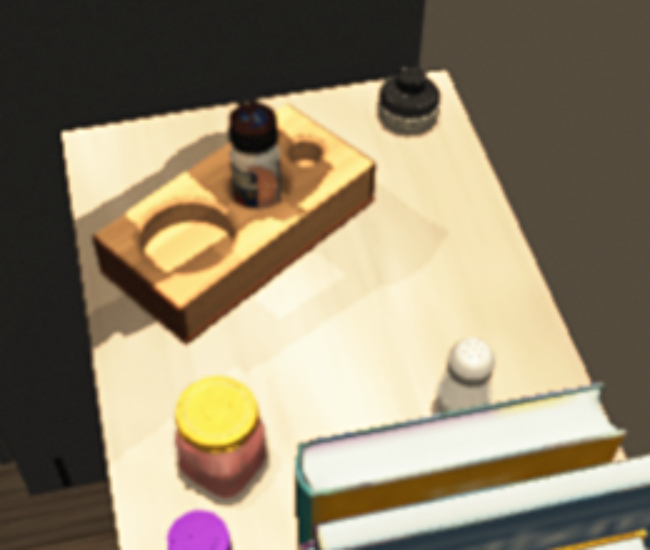

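The picture shows the jar standing upright in the middle hole (crop 255,155). Its top is at 0.123 m, so it is on the hole's floor. The salt shaker and glass jar have not moved.

```bash
python3 -c "
from rig import env
print(env.job_done())"
```

```text
the job is handed in; nothing more can be done
None
```

The spice jar stands upright on the floor of the rack's 54 mm hole and has been let go, the salt shaker and glass jar are where they were, and the job is handed in (its verdict was not reported back).

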